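# Set the tea timer at the date stall

### The job

Set the round bell timer for the tea to 6 minutes: wind its dial clockwise past the top (10-minute) mark, then turn it back down to 6 minutes and let go. The dial is stiff and the case is light on a small foot, so press the timer down onto the table while you turn, firmly enough that the case does not swivel or slide but never harder than about 2 kg of push; leave the other things on the table alone.

Things in the scene. Friction and masses are not known exactly. Their poses are not given: they have to be found in the camera images.
- timer: Bell timer, loose, 80 mm tall, 0.27 kg: low round grey case (92 mm across, from 9 to 38 mm above the table) on a rubber foot of 38 mm radius, a round dial on top. Origin: centre of the foot's underside, on the dial's axis; z up; its -x side is the front, with the zero mark and a small steel grille. Under its own weight the foot grips too poorly to hold the case while the dial turns.
- dial (a joint): Dial angle, rad: 0 = zero mark, 0.3 per minute, growing clockwise seen from above; 3.0 = the 10-minute top mark, 1.8 = 6 minutes. Rigid stop at 3.4. Starts between 0.6 and 1.5. Stays where it is left. It takes about 0.12 N m to turn: unless the timer is pressed down with roughly 10 N or more the whole case swivels instead. Over about 20 N of push is bad for it.
- dial_grip (a point): On the dial's axis at grasp height, 68 mm above the table, 12 mm below the dial's top. The grip is a black round fluted knob, 46 mm across, 44 to 80 mm above the table, gripped from above across any diameter; below it a steel skirt 58 mm across. A white line on the knob's top and a black nib on the skirt point at the set minute (the point's -x). Pushing the knob down presses down the timer.
- zero_mark (a point): On the case's top face at the zero tick, 42 mm from the axis, 38 mm above the table. From it eleven black ticks, one per minute, 0.3 rad apart, run clockwise seen from above: thick long zero tick (on the case's -x), long 5-minute tick, thick long 10-minute tick (the top mark). Minute k lies at the angle pi - 0.3 k from the case's +x. If this point wanders, the case swivels.
- table: The plain wooden table, top at z = 0 (its origin is not of use). Side loads on the gripped knob eat up the grip of the foot: press straight down and turn about the axis of the dial.
- tea_glass: Bystander: clear tea glass, 68 mm across, 85 mm tall, loose; origin at the centre of its underside.
- date_bowl: Bystander: straw bowl of dates, 120 mm across, 45 mm tall, loose; origin at the centre of its underside.
- date_pack: Bystander: flat clear-topped pack of dates, 130 x 210 x 45 mm, long side along its y, loose; origin at the centre of its underside.
- teapot: Bystander: white teapot, body 130 mm across, 126 mm tall, spout to its +x and handle to its -x (each to 110 mm from the centre), loose; origin at the centre of its underside.

How it is judged (in metres and radians):
On the way:
1. the dial is wound past the 10-minute top mark (value of joint dial above 3 rad), for 0.1 s.
At the end, for the whole second after the job is handed in: The dial stands at 6 minutes (1.8 rad, within 0.11 rad, about a third of a minute), after having been past the 10-minute mark; the timer stands upright, at rest and released, within 15 mm of where it was, its zero mark within 18 mm of where it was (value of joint dial between 1.69 and 1.91 rad and distance of timer from where it was at the start of the episode below 0.015 m and distance of zero_mark from where it was at the start of the episode below 0.018 m and angle between timer's own z axis and vertical below 0.05 rad and linear speed of timer below 0.01 m/s); the robot touches nothing.
It fails at once if the timer's case swivels or slides on the table (centre over 15 mm, or zero mark over 18 mm, from the start) (distance of timer from where it was at the start of the episode above 0.015 m or distance of zero_mark from where it was at the start of the episode above 0.018 m).
It fails at once if the timer is pressed onto the table with more than 30 N (contact force between timer and table above 30 N).
It fails at once if another thing on the table is moved by more than 20 mm (distance of any of tea_glass, date_bowl, date_pack, teapot from where it was at the start of the episode above 0.02 m).
It also fails if it takes over 70 s, if anything falls off the work surface, if the arm or the gripper's body presses on something with over 40 N, if the wrist force passes 120 N, or if a joint passes its speed limit or range.

### The arm

A 6-joint arm with a two-finger parallel gripper is mounted at the origin on the work surface. World frame = base frame: x ahead of the robot, y to its left, z up, the work surface at z = 0. Lengths are in m, angles in degrees, forces in N, time in s.
With the tool pointing down it reaches from about 0.4 to 0.825 m from the base axis. Payload 7 kg.
Tool frame: the origin (TCP) lies on the front face of the gripper's body, between the roots of the fingers; the fingertips stand 66 mm ahead of it and the grasp point (between the pads) lies 47 mm ahead of it (ctrl.grasp_offset is the z of the grasp point in the tool frame, in m); z points along the fingers, y is the direction in which the jaws open and shut (so a half turn about z gives the same grasp; the last joint's range is limited). The gripper opens to 88 mm and grips with 3 to 60 N. Pads are 19 mm wide; open, the fingers measure 130 mm over their backs; the gripper's body (78 mm by 193 mm) begins 47 mm behind the grasp point.
Start: joints at [-52.764, 20.546, 0.682, 0, -70.136, -16.507], TCP at [0.239, -0.631, 0.292] pointing down, gripper open.
Joint ranges: [-176.03, 176.03], [-82.01, 121.73], [-58.28, 71.71], [-173.87, 95.51], [-174.79, -0.11], [-173.66, 173.66]. Speed limits (degrees/s): [136.94, 136.94, 172.46, 180, 180, 180].

### API

Orientations are given as [roll, pitch, yaw] about the fixed x, y, z axes, in that order (R = Rz(yaw) Ry(pitch) Rx(roll)).
In Python, from plant import ctrl gives the robot as it stands.
- The arm moves only by the shell command python3 -m creep 'ROWS'. ROWS is JSON, a list of rows, each a list of 7 numbers: the turn, a rotation vector about the tool's x, y, z in rad, then the shift along the tool's x, y, z in m, then the opening, from 0 (shut) to 1 (fully open). In form: [[wx, wy, wz, dx, dy, dz, grip], ...]. A call has 1 to 12 rows; each row is the pose to reach, as a shift and turn from the pose commanded when the call began, along the tool's axes at that moment; what a row does not reach only later rows make up. A row lasts 1/12 s, in which the tool goes at most 41.7 mm and 7.16 degrees, less where a joint would pass 70% of its speed; a pose out of reach is approached as far as the arm can. A call with a gripper value outside its range is refused whole. The fingers move at their own pace and stop on an object; the grip force is fixed at half the most. Time passes only in rows, so rows that repeat a pose let the fingers close. It gives the time, the measured TCP pose, the force and the opening at its end, in the units of the state.
- ctrl.get_obs(): the state, without advancing time (a new reading comes with each control period).
- ctrl.snapshot(name): name is "side" or "top"; returns the picture (420x560x3 uint8, blue, green, red); there is no depth.
- ctrl.camera_model(name): a dict with "K" (3x3 intrinsics, pixels), "rvec" (rotation vector, rad) and "tvec" (3), from world to camera coordinates, as OpenCV has them. Camera axes: x right, y down, z forward; pixel columns grow to the right and rows downward; lengths in m; the calibration is good to about 2 mm. A picture is of the moment at which its call begins. camera_model takes no time and is no camera call.
- ctrl.close_job(): hands the job in, once; it reports no verdict.
The state is a dict: "clock": time; "joint_pos": joint angles; "qvel": joint speeds; "tau": joint torques, N m; "tool_pos": TCP position; "orientation": TCP orientation; "force": force on the tool from outside, world axes, zero at the start; "moment": the same for the moment, N m; "opening": finger opening in m.
Only numpy, scipy, OpenCV 4.12 (cv2) and the standard library are available. Lean on these libraries where they do the work, as an engineer would, in place of code of your own. Each camera call takes 0.05 s, during which the arm holds its last target.

## Working session

There is one attempt and no reset: what is moved stays moved. The work goes in short steps, Python scripts to look and compute and a shell command to move; the robot and the scene stay as the last step left them, time stands still between calls to the robot, and variables do not carry over. Pictures are saved under pics/ and viewed, and the job is handed in when it is done.

```bash
ls; mkdir -p pics; python3 - <<'E'
from plant import ctrl
import cv2
for n in("side","top"):
    cv2.imwrite(f"pics/{n}0.png",ctrl.snapshot(n)); print(n,ctrl.camera_model(n))
print(ctrl.get_obs(),ctrl.grasp_offset)
E
```

```text
pics
side {'K': array([[481.0856475 ,   0.        , 270.06730481],
       [  0.        , 481.0856475 , 201.49255682],
       [  0.        ,   0.        ,   1.        ]]), 'rvec': array([ 0.17845361, -2.89723596,  1.06694936]), 'tvec': array([0.58841151, 0.08855424, 1.01352279])}
top {'K': array([[524.8601187 ,   0.        , 286.98370417],
       [  0.        , 524.8601187 , 211.51451099],
       [  0.        ,   0.        ,   1.        ]]), 'rvec': array([ 2.14753965, -2.13280446,  0.1385838 ]), 'tvec': array([0.01117955, 0.59931286, 1.17371105])}
{'clock': 0.1, 'joint_pos': array([-5.27634806e+01,  2.05880915e+01,  6.38316279e-01, -1.57701023e-02,
       -7.01350578e+01, -1.65071090e+01]), 'qvel': array([ 0.00599168, -0.03136428,  0.17602155,  0.16729412,  0.08288798,
       -0.09240481]), 'tau': array([-1.51843884e-03, -5.84162557e+01,  2.93753690e+01,  7.01556444e+00,
        1.01882775e-02, -4.59843875e-05]), 'tool_pos': array([ 0.23877753, -0.630997  ,  0.29130853]), 'orientation': array([ 1.79914451e+02, -9.89136299e-03, -1.59275952e+02]), 'force': array([0.13080117, 0.16892026, 0.64075365]), 'moment': array([0.01241798, 0.03102589, 0.0478122 ]), 'opening': 0.0875607830530569} 0.0468
```

View pics/top0.png

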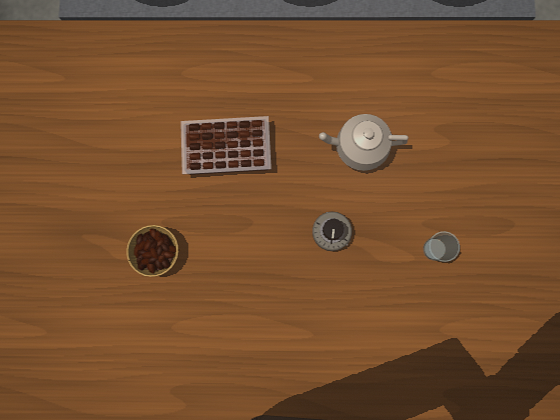

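View pics/side0.png

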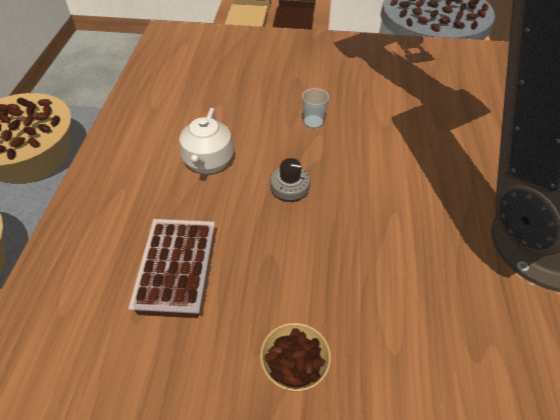

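The timer sits at about (333,231) in the top view and (290,180) in the side view. The pointer and ticks face the robot, and the teapot, glass, pack and bowl are all well clear. Next I'll zoom in and measure.

```bash
cat > h.py <<'E'
import numpy as np,cv2
from plant import ctrl
def cast(n,uv,z):
    c=ctrl.camera_model(n);R,_=cv2.Rodrigues(c['rvec']);t=np.array(c['tvec']).ravel()
    p=cv2.undistortPoints(np.array(uv,float).reshape(-1,1,2),c['K'],None).reshape(-1,2)
    d=np.c_[p,np.ones(len(p))]@R; o=-R.T@t
    return o+d*((z-o[2])/d[:,2])[:,None]
def proj(n,P):
    c=ctrl.camera_model(n);return cv2.projectPoints(np.array(P,float).reshape(-1,1,3),c['rvec'],c['tvec'],c['K'],None)[0].reshape(-1,2)
E
python3 - <<'E'
from h import *
t=cv2.imread('pics/top0.png');s=cv2.imread('pics/side0.png')
a=cv2.resize(t[201:261,303:363],(500,500),interpolation=cv2.INTER_CUBIC)
b=cv2.resize(s[150:205,263:318],(500,500),interpolation=cv2.INTER_CUBIC)
a=a[:, :390];b=b[:,:390]
cv2.imwrite('pics/z0.png',np.clip(np.hstack([a,b]).astype(float)*1.7,0,255).astype(np.uint8))
# case: low-saturation blob in top
def blob(im,x,y,r,m):
    mm=np.zeros(m.shape,np.uint8);mm[y-r:y+r,x-r:x+r]=m[y-r:y+r,x-r:x+r]
    cs=cv2.findContours(mm,cv2.RETR_EXTERNAL,cv2.CHAIN_APPROX_NONE)[0];c=max(cs,key=cv2.contourArea)
    return c
for n,im,x,y in(("top",t,333,231),("side",s,290,180)):
    hsv=cv2.cvtColor(im,cv2.COLOR_BGR2HSV)
    g=((hsv[...,1]<90)*255).astype(np.uint8); k=((hsv[...,2]<60)*255).astype(np.uint8)
    c=blob(im,x,y,27,g);e=cv2.fitEllipse(c);print(n,'case',e,cast(n,[e[0]],.03))
    c=blob(im,x,y-2 if n=="top" else 170,13,k);e=cv2.fitEllipse(c);print(n,'knob',e,cv2.boundingRect(c),cast(n,[e[0]],.07))
    # white line
    r=12; yy=y if n=="top" else 168
    w=np.argwhere((hsv[yy-r:yy+r,x-r:x+r,2]>130))+[yy-r,x-r]
    print(w.tolist()[:40])
E
```

```text
top case ((331.8516540527344, 230.89846801757812), (38.33883285522461, 38.80889129638672), 122.16008758544922) [[ 0.55613786 -0.08935299  0.03      ]]
top knob ((333.01580810546875, 229.1895751953125), (19.689210891723633, 21.181406021118164), 27.043439865112305) (323, 219, 21, 23) [[ 0.55571763 -0.08914506  0.07      ]]
[[219, 327], [219, 328], [220, 325], [221, 324], [221, 325], [223, 323], [224, 322], [225, 322], [226, 321], [227, 321], [228, 321], [229, 321], [229, 332], [229, 333], [229, 334], [230, 332], [230, 333], [231, 321], [231, 332], [231, 333], [232, 321], [232, 332], [232, 333], [233, 321], [233, 332], [233, 333], [234, 321], [234, 332], [234, 333], [235, 322], [235, 332], [235, 333], [236, 322], [236, 323], [236, 332], [236, 333], [237, 323], [237, 332], [237, 333], [238, 324]]
side case ((289.68609619140625, 181.75814819335938), (36.5262451171875, 38.21683120727539), 174.87802124023438) [[ 0.55849378 -0.08336791  0.03      ]]
side knob ((289.7349548339844, 171.09117126464844), (19.07512092590332, 23.067529678344727), 177.9185791015625) (281, 159, 20, 24) [[ 0.55887565 -0.0782002   0.07      ]]
[[156, 278], [156, 279], [156, 280], [156, 281], [156, 282], [156, 283], [156, 284], [156, 285], [156, 286], [156, 287], [156, 288], [156, 289], [156, 290], [156, 291], [156, 292], [156, 293], [156, 294], [156, 295], [156, 296], [156, 297], [156, 298], [156, 299], [156, 300], [156, 301], [157, 278], [157, 279], [157, 280], [157, 281], [157, 282], [157, 283], [157, 284], [157, 285], [157, 286], [157, 287], [157, 288], [157, 289], [157, 290], [157, 291], [157, 292], [157, 293]]
```

View pics/z0.png

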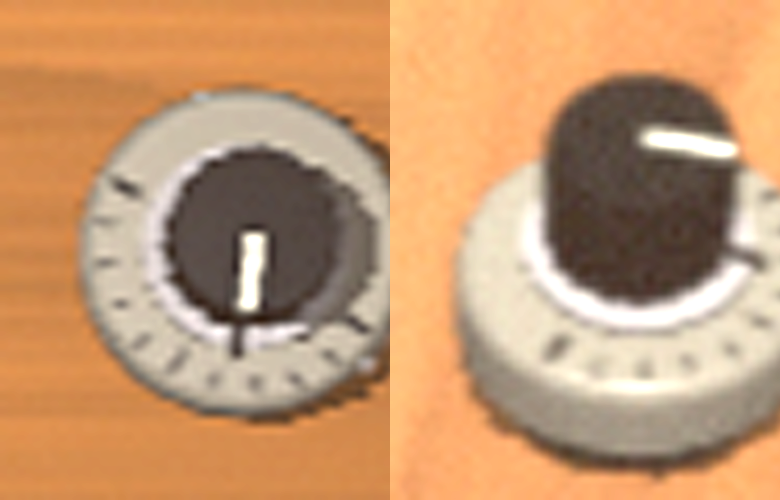

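```bash
python3 - <<'E'
from h import *
f=lambda x,y:[303+(x+.5)/8.333-.5,201+(y+.5)/8.333-.5]
ctr=cast('top',[[331.85,230.9]],.036)[0];print(ctr)
for k,(x,y) in dict(zero=(357,322),ten=(125,187),five=(176,362),eight=(105,262)).items():
    p=cast('top',[f(x,y)],.038)[0];d=p-ctr;print(k,p,np.hypot(*d[:2]),np.arctan2(d[1],d[0]))
for w in(((255,232),(246,310)),((237,325),(237,355))):
    z=.08 if w[0][1]<300 else .044
    p=cast('top',[f(*w[0]),f(*w[1])],z);print(p);d=p[1]-p[0];print(np.arctan2(d[1],d[0]),p[1]-ctr,np.arctan2(*(p[1]-ctr)[[1,0]]))
# side top of knob: ellipse centre; two-view
s=cv2.imread('pics/side0.png')
g=lambda x,y:[263+(x+.5)/9.09-.5,150+(y+.5)/9.09-.5]
print(cast('side',[g(640-390,135)],.08),cast('side',[g(735-390,150)],.08),cast('side',[[289.7,181.8]],.0235),cast('top',[[331.85,230.9]],.0235))
print(proj('side',[[ctr[0],ctr[1],.0235]]),proj('top',[[ctr[0],ctr[1],.08]]))
E
```

```text
[ 0.55548818 -0.08892239  0.036     ]
zero [ 0.5362198  -0.11993125  0.038     ] 0.03650780415160639 -2.126790376161244
ten [ 0.5734756  -0.05575422  0.038     ] 0.03773161615059884 1.0738766139934652
five [ 0.5247895  -0.06983323  0.038     ] 0.03614976040953077 2.585280710271417
eight [ 0.55246496 -0.05019531  0.038     ] 0.03884490602422367 1.648703014700495
[[ 0.55638159 -0.08874427  0.08      ]
 [ 0.53538171 -0.08624091  0.08      ]]
3.0229443637003053 [-0.02010647  0.00268148  0.044     ] 3.0090109413234227
[[ 0.53462054 -0.08631913  0.044     ]
 [ 0.52633805 -0.08628502  0.044     ]]
3.1374753302608784 [-0.02915013  0.00263737  0.008     ] 3.0513629879411974
[[ 0.55947826 -0.08894031  0.08      ]] [[ 0.53624533 -0.08660004  0.08      ]] [[ 0.55888246 -0.08925303  0.0235    ]] [[ 0.55683415 -0.08981141  0.0235    ]]
[[291.1631853  182.03545823]] [[333.24292335 228.79917799]]
```

The timer axis is at about (0.557, -0.089). The dial reads about 1.07 rad and the zero tick points at about -2.15 rad. I'll move over it at height and turn so the last joint has about 130° of clockwise travel left.

```bash
python3 -m creep '[[0,0,-2.25,-0.489,0.394,0,1],[0,0,-2.25,-0.489,0.394,0,1],[0,0,-2.25,-0.489,0.394,0,1],[0,0,-2.25,-0.489,0.394,0,1],[0,0,-2.25,-0.489,0.394,0,1],[0,0,-2.25,-0.489,0.394,0,1],[0,0,-2.25,-0.489,0.394,0,1],[0,0,-2.25,-0.489,0.394,0,1],[0,0,-2.25,-0.489,0.394,0,1],[0,0,-2.25,-0.489,0.394,0,1],[0,0,-2.25,-0.489,0.394,0,1],[0,0,-2.25,-0.489,0.394,0,1]]'
cat >> h.py <<'E'
from scipy.spatial.transform import Rotation as Ro
def st(xy=(.557,-.0893),zg=.068,yaw=-30):
    o=ctrl.get_obs();R=Ro.from_euler('xyz',o['orientation'],degrees=True)
    g=np.array([xy[0],xy[1],zg+.0468])
    print('t',o['clock'],'tcp',o['tool_pos'].round(4),'rpy',o['orientation'].round(2),'j',o['joint_pos'].round(1),'F',o['force'].round(2),'M',o['moment'].round(3),'op',round(o['opening'],4))
    print('shift tool',R.inv().apply(g-o['tool_pos']).round(4),'turn',(R.inv()*Ro.from_euler('xyz',[180,0,yaw],degrees=True)).as_rotvec().round(4))
E
python3 -c "from h import *;st()"
```

```text
clock: 1.1
tool_pos: [0.4924, -0.198, 0.2922]
orientation: [-180.0, 0.0, -73.0]
force: [0.6, -0.7, -0.0]
opening: 0.0875
t 1.1 tcp [ 0.4924 -0.198   0.2922] rpy [-1.800e+02  1.000e-02 -7.297e+01] j [ -0.7   6.9 -17.4  -0.  -65.6  17.8] F [ 0.57 -0.66 -0.03] M [-0.119  0.006  0.007] op 0.0875
shift tool [-0.085  -0.0936  0.1774] turn [-1.000e-04  1.000e-04 -7.499e-01]
```

```bash
python3 -m creep '[[0,0,-0.75,-0.085,-0.0936,0,1],[0,0,-0.75,-0.085,-0.0936,0,1],[0,0,-0.75,-0.085,-0.0936,0,1],[0,0,-0.75,-0.085,-0.0936,0.02,1],[0,0,-0.75,-0.085,-0.0936,0.05,1],[0,0,-0.75,-0.085,-0.0936,0.08,1],[0,0,-0.75,-0.085,-0.0936,0.08,1],[0,0,-0.75,-0.085,-0.0936,0.08,1],[0,0,-0.75,-0.085,-0.0936,0.08,1]]'
python3 - <<'E'
from h import *
st()
for n in("side","top"): cv2.imwrite(f"pics/{n}1.png",ctrl.snapshot(n))
s=cv2.imread('pics/side1.png');t=cv2.imread('pics/top1.png')
cv2.imwrite('pics/z1.png',np.hstack([cv2.resize(s[90:220,220:350],(400,400)),cv2.resize(t[160:290,270:400],(400,400))]))
E
```

```text
clock: 1.85
tool_pos: [0.558, -0.092, 0.2135]
orientation: [-180.0, -0.1, -30.6]
force: [0.3, -0.6, 0.8]
opening: 0.0873
t 1.85 tcp [ 0.558  -0.092   0.2135] rpy [-1.7999e+02 -7.0000e-02 -3.0580e+01] j [ 10.5  14.  -19.6   0.  -56.3  48.9] F [ 0.28 -0.61  0.81] M [-0.074  0.105 -0.08 ] op 0.0873
shift tool [-0.0024 -0.0018  0.0987] turn [-0.0001 -0.0012 -0.0102]
```

View pics/z1.png

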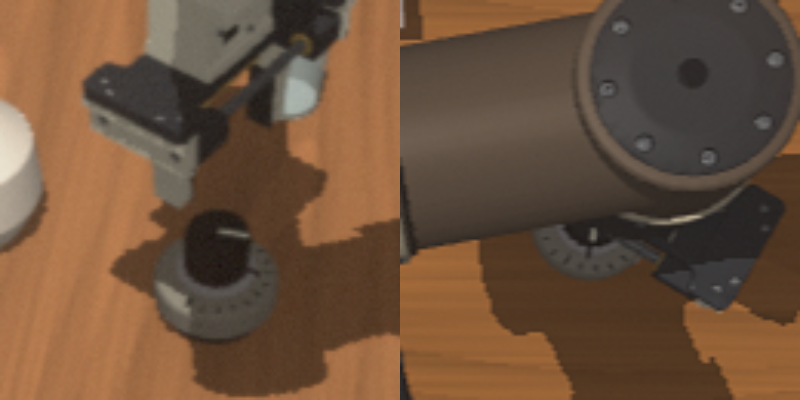

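The side view shows the open fingers straddling the axis above the knob. I'll correct the 3 mm offset and come down.

```bash
python3 -m creep '[[0,0,-0.01,-0.0024,-0.0018,0.03,1],[0,0,-0.01,-0.0024,-0.0018,0.05,1],[0,0,-0.01,-0.0024,-0.0018,0.05,1],[0,0,-0.01,-0.0024,-0.0018,0.05,1],[0,0,-0.01,-0.0024,-0.0018,0.05,1]]'
python3 -c "from h import *;st()"
```

```text
clock: 2.37
tool_pos: [0.5573, -0.0892, 0.1642]
orientation: [-179.9, -0.1, -29.8]
force: [0.5, -1.0, 0.2]
opening: 0.0877
t 2.3667 tcp [ 0.5573 -0.0892  0.1642] rpy [-1.7993e+02 -1.3000e-01 -2.9820e+01] j [ 10.8  16.9 -23.1   0.  -49.9  49.4] F [ 0.5  -0.96  0.18] M [0.003 0.109 0.037] op 0.0877
shift tool [-0.0003  0.0003  0.0494] turn [-0.0012 -0.0023  0.0032]
```

```bash
python3 -m creep '[[0,0,0,0,0,0.015,1],[0,0,0,0,0,0.03,1],[0,0,0,0,0,0.042,1],[0,0,0,0,0,0.048,1],[0,0,0,0,0,0.048,1],[0,0,0,0,0,0.048,1]]'
python3 - <<'E'
from h import *
st()
s=ctrl.snapshot('side')
cv2.imwrite('pics/z2.png',cv2.resize(s[90:220,220:350],(520,520)))
E
```

```text
clock: 2.87
tool_pos: [0.5569, -0.089, 0.1153]
orientation: [-180.0, -0.1, -29.8]
force: [0.9, 0.3, 0.5]
opening: 0.0878
t 2.8667 tcp [ 0.5569 -0.089   0.1153] rpy [-1.7996e+02 -7.0000e-02 -2.9780e+01] j [ 10.8  20.4 -25.9   0.  -43.6  49.4] F [0.94 0.29 0.48] M [-0.12   0.133 -0.031] op 0.0878
shift tool [0.0002 0.0002 0.0005] turn [-0.0006 -0.0012  0.0039]
```

View pics/z2.png

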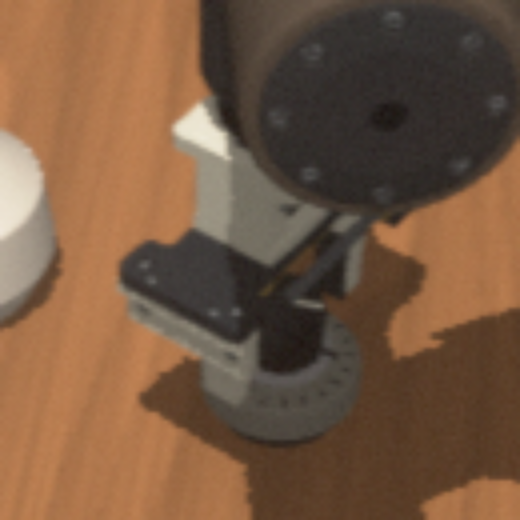

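```bash
python3 -m creep '[[0,0,0,0,0,0,0.7],[0,0,0,0,0,0,0.6],[0,0,0,0,0,0,0.55],[0,0,0,0,0,0,0.5],[0,0,0,0,0,0,0.4],[0,0,0,0,0,0,0.2],[0,0,0,0,0,0,0],[0,0,0,0,0,0,0],[0,0,0,0,0,0,0]]'
python3 -c "from h import *;st()"
```

```text
clock: 3.67
tool_pos: [0.5563, -0.0889, 0.1142]
orientation: [-180.0, -0.0, -29.8]
force: [0.3, 1.1, 0.7]
opening: 0.0453
t 3.6667 tcp [ 0.5563 -0.0889  0.1142] rpy [-1.7999e+02 -1.0000e-02 -2.9780e+01] j [ 10.8  20.4 -26.   -0.  -43.6  49.4] F [0.29 1.11 0.72] M [ 0.134  0.008 -0.086] op 0.0453
shift tool [ 0.0008 -0.0001 -0.0006] turn [-0.0002 -0.0002  0.0039]
```

The jaws are on the knob: the opening is 45 mm and the side force is near zero. I'll press down in small steps.

```bash
python3 -m creep '[[0,0,0,0,0,0.0005,0],[0,0,0,0,0,0.0005,0],[0,0,0,0,0,0.0005,0]]'; python3 -m creep '[[0,0,0,0,0,0.0005,0],[0,0,0,0,0,0.0005,0],[0,0,0,0,0,0.0005,0]]'
```

```text
clock: 3.92
tool_pos: [0.5563, -0.0889, 0.1141]
orientation: [-180.0, -0.0, -29.8]
force: [-0.3, 1.4, 4.8]
opening: 0.0454
clock: 4.17
tool_pos: [0.5564, -0.0889, 0.114]
orientation: [-180.0, -0.0, -29.8]
force: [-2.7, 1.9, 8.6]
opening: 0.0452
```

```bash
python3 -m creep '[[0,0,0,0,0,0.0004,0],[0,0,0,0,0,0.0007,0],[0,0,0,0,0,0.0007,0],[0,0,0,0,0,0.0007,0]]'; python3 -c "from h import *
for i in range(3):
  st();ctrl.snapshot('side')"
```

```text
clock: 4.5
tool_pos: [0.5564, -0.0889, 0.1139]
orientation: [-180.0, -0.1, -29.7]
force: [-5.0, 4.1, 16.1]
opening: 0.0457
t 4.5 tcp [ 0.5564 -0.0889  0.1139] rpy [-1.7997e+02 -6.0000e-02 -2.9740e+01] j [ 10.8  20.5 -26.    0.  -43.5  49.4] F [-5.02  4.09 16.08] M [ 1.01   1.86  -0.015] op 0.0457
shift tool [ 0.0007  0.0001 -0.0009] turn [-0.0004 -0.0011  0.0045]
t 4.55 tcp [ 0.5564 -0.0889  0.1139] rpy [-1.7997e+02 -6.0000e-02 -2.9750e+01] j [ 10.8  20.4 -26.    0.  -43.4  49.4] F [-4.58  3.67 14.69] M [ 1.     1.924 -0.036] op 0.0457
shift tool [ 0.0007  0.0001 -0.0009] turn [-0.0005 -0.0011  0.0044]
t 4.6 tcp [ 0.5564 -0.0889  0.1139] rpy [-1.7997e+02 -6.0000e-02 -2.9750e+01] j [ 10.8  20.4 -26.    0.  -43.4  49.4] F [-4.78  3.93 15.06] M [ 1.012  1.814 -0.012] op 0.0455
shift tool [ 0.0007  0.0001 -0.0009] turn [-0.0005 -0.0011  0.0044]
```

About 15 N down, but with about 6 N of side load, all along the tool's x. I'll relieve that before turning.

```bash
python3 -m creep '[[0,0,0,-0.0003,0,0,0],[0,0,0,-0.0005,-0.0001,0,0],[0,0,0,-0.0005,-0.0001,0,0]]'; python3 -c "from h import *
st()"
```

```text
clock: 4.9
tool_pos: [0.5564, -0.0888, 0.1139]
orientation: [-180.0, -0.1, -29.7]
force: [-3.1, 0.7, 13.8]
opening: 0.0454
t 4.9 tcp [ 0.5564 -0.0888  0.1139] rpy [-1.7997e+02 -1.0000e-01 -2.9740e+01] j [ 10.9  20.4 -26.1   0.1 -43.4  49.4] F [-3.05  0.7  13.77] M [ 0.222  1.266 -0.02 ] op 0.0454
shift tool [ 0.0008  0.0001 -0.0009] turn [-0.0005 -0.0017  0.0045]
```

```bash
python3 -m creep '[[0,0,0,-0.0004,0.0002,0.0001,0],[0,0,0,-0.0004,0.0002,0.0001,0],[0,0,0,-0.0004,0.0002,0.0001,0]]'; python3 -c "from h import *
st()"
```

```text
clock: 5.15
tool_pos: [0.5563, -0.0888, 0.1139]
orientation: [-180.0, -0.1, -29.7]
force: [-2.3, 0.7, 13.2]
opening: 0.0458
t 5.15 tcp [ 0.5563 -0.0888  0.1139] rpy [-1.7995e+02 -1.4000e-01 -2.9740e+01] j [ 10.9  20.4 -26.1   0.1 -43.3  49.3] F [-2.31  0.67 13.22] M [ 0.06   0.961 -0.064] op 0.0458
shift tool [ 0.0009  0.0001 -0.0009] turn [-0.0009 -0.0024  0.0046]
```

Now a first slow turn with a little more push, checking as I go.

```bash
python3 -m creep '[[0,0,0.03,-0.0003,0.0001,0.0002,0],[0,0,0.08,-0.0003,0.0001,0.0002,0],[0,0,0.14,-0.0003,0.0001,0.0002,0],[0,0,0.2,-0.0003,0.0001,0.0002,0],[0,0,0.26,-0.0003,0.0001,0.0002,0],[0,0,0.32,-0.0003,0.0001,0.0002,0]]'; python3 - <<'E'
from h import *
st()
s=ctrl.snapshot('side')
cv2.imwrite('pics/z3.png',cv2.resize(s[140:220,250:330],(560,560),interpolation=cv2.INTER_CUBIC))
E
```

```text
clock: 5.65
tool_pos: [0.5565, -0.0885, 0.1139]
orientation: [-179.9, -0.1, -48.2]
force: [-0.4, 2.4, 13.0]
opening: 0.0456
t 5.65 tcp [ 0.5565 -0.0885  0.1139] rpy [-1.7986e+02 -1.4000e-01 -4.8210e+01] j [ 10.9  20.4 -26.1   0.1 -43.3  30.8] F [-0.45  2.41 13.05] M [0.754 0.68  0.141] op 0.0456
shift tool [ 0.001   0.0002 -0.0009] turn [-0.002  -0.0028 -0.3179]
```

View pics/z3.png

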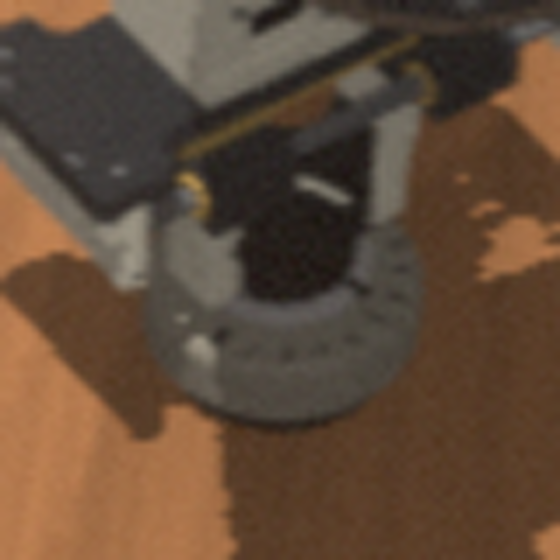

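The zero tick is at pixel (281,188), the same as at the start, and the moment about z is 0.14 N m. So the dial is turning and the case is holding.

```bash
python3 -m creep '[[0,0,0.06,-0.0002,-0.0002,0.0001,0],[0,0,0.12,-0.0002,-0.0002,0.0001,0],[0,0,0.19,-0.0002,-0.0002,0.0001,0],[0,0,0.26,-0.0002,-0.0002,0.0001,0],[0,0,0.33,-0.0002,-0.0002,0.0001,0],[0,0,0.4,-0.0002,-0.0002,0.0001,0],[0,0,0.47,-0.0002,-0.0002,0.0001,0]]'; python3 -c "from h import *
st()"
```

```text
clock: 6.28
tool_pos: [0.5569, -0.0881, 0.1139]
orientation: [-179.8, -0.1, -75.2]
force: [0.3, 2.6, 11.8]
opening: 0.0454
t 6.2833 tcp [ 0.5569 -0.0881  0.1139] rpy [-1.7976e+02 -7.0000e-02 -7.5160e+01] j [ 10.9  20.4 -26.1   0.1 -43.2   3.9] F [ 0.34  2.59 11.83] M [0.832 0.253 0.085] op 0.0454
shift tool [ 0.0012  0.0002 -0.0009] turn [-0.0034 -0.0028 -0.7882]
```

```bash
python3 -m creep '[[0,0,0.06,-0.0002,-0.0001,0.0003,0],[0,0,0.12,-0.0003,-0.0001,0.0003,0],[0,0,0.19,-0.0003,-0.0001,0.0003,0],[0,0,0.26,-0.0003,-0.0001,0.0003,0],[0,0,0.33,-0.0003,-0.0001,0.0003,0],[0,0,0.4,-0.0003,-0.0001,0.0003,0],[0,0,0.47,-0.0003,-0.0001,0.0003,0]]'; python3 - <<'E'
from h import *
st()
s=ctrl.snapshot('side')
cv2.imwrite('pics/z4.png',cv2.resize(s[140:220,250:330],(560,560),interpolation=cv2.INTER_CUBIC))
E
```

```text
clock: 6.87
tool_pos: [0.5575, -0.0879, 0.1139]
orientation: [-179.7, 0.0, -102.1]
force: [1.4, 1.0, 13.2]
opening: 0.0455
t 6.8667 tcp [ 0.5575 -0.0879  0.1139] rpy [-1.7969e+02  5.0000e-02 -1.0208e+02] j [ 10.9  20.4 -26.1   0.1 -43.2 -23.1] F [ 1.38  0.95 13.15] M [ 0.265 -0.259  0.149] op 0.0455
shift tool [ 0.0014  0.0002 -0.0009] turn [-0.0052 -0.0026 -1.258 ]
```

View pics/z4.png

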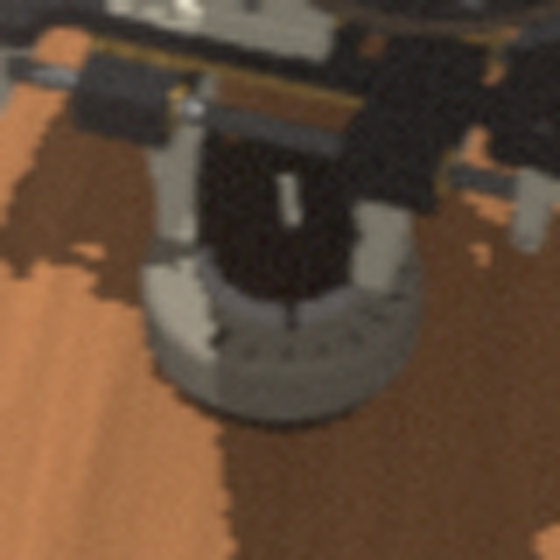

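The 10 tick at the lower left (281,188) has not moved, and the nib points at about minute 7.8, as expected. I'll continue past the top mark.

```bash
python3 -m creep '[[0,0,0.06,-0.0001,-0.0002,0.0001,0],[0,0,0.12,-0.0001,-0.0002,0.0001,0],[0,0,0.19,-0.0001,-0.0002,0.0001,0],[0,0,0.26,-0.0001,-0.0002,0.0001,0],[0,0,0.33,-0.0001,-0.0002,0.0001,0],[0,0,0.4,-0.0001,-0.0002,0.0001,0],[0,0,0.45,-0.0001,-0.0002,0.0001,0]]'; python3 -c "from h import *
st()"
```

```text
clock: 7.5
tool_pos: [0.5581, -0.088, 0.114]
orientation: [-179.7, 0.2, -127.9]
force: [3.2, -1.4, 12.6]
opening: 0.0454
t 7.5 tcp [ 0.5581 -0.088   0.114 ] rpy [-179.71    0.19 -127.87] j [ 10.9  20.4 -26.1   0.1 -43.1 -48.9] F [ 3.17 -1.38 12.62] M [-0.229 -0.592  0.116] op 0.0454
shift tool [ 0.0017  0.     -0.0008] turn [-0.0067 -0.0018 -1.7082]
```

```bash
python3 -m creep '[[0,0,0.05,-0.0001,-0.0004,0.0002,0],[0,0,0.11,-0.0001,-0.0004,0.0002,0],[0,0,0.18,-0.0001,-0.0004,0.0002,0],[0,0,0.25,-0.0001,-0.0004,0.0002,0],[0,0,0.32,-0.0001,-0.0004,0.0002,0],[0,0,0.38,-0.0001,-0.0004,0.0002,0],[0,0,0.4,-0.0001,-0.0004,0.0002,0],[0,0,0.4,-0.0001,-0.0004,0.0002,0]]'; python3 - <<'E'
from h import *
st()
s=ctrl.snapshot('side')
cv2.imwrite('pics/z5.png',cv2.resize(s[140:220,250:330],(560,560),interpolation=cv2.INTER_CUBIC))
E
```

```text
clock: 8.17
tool_pos: [0.5586, -0.0884, 0.114]
orientation: [-179.8, 0.3, -150.7]
force: [3.1, -1.5, 13.5]
opening: 0.0453
t 8.1667 tcp [ 0.5586 -0.0884  0.114 ] rpy [-179.79    0.3  -150.67] j [ 10.9  20.5 -26.    0.2 -43.1 -71.7] F [ 3.06 -1.51 13.52] M [-0.617 -0.713 -0.077] op 0.0453
shift tool [ 0.0018 -0.     -0.0008] turn [-7.8000e-03 -7.0000e-04 -2.1061e+00]
```

View pics/z5.png

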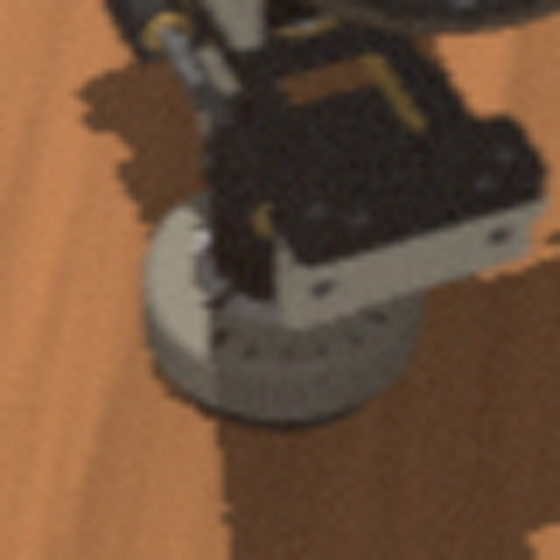

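```bash
python3 - <<'E'
from h import *
c=np.array([.557,-.0893])
for d in(2.9,3.0,3.1,3.18,3.25,3.3):
    a=4.1-d;P=[[*(c+r*np.array([np.cos(a),np.sin(a)])),z] for r,z in((.023,.044),(.031,.044),(.042,.038))]
    print(d,((proj('side',P)-[250,140]+.5)*7).round().tolist())
a=1.1
s=ctrl.snapshot('side');im=cv2.resize(s[165:195,265:305],(800,600),interpolation=cv2.INTER_CUBIC)
cv2.imwrite('pics/z6.png',np.clip(im.astype(float)*1.6,0,255).astype(np.uint8))
E
```

```text
2.9 [[256.0, 300.0], [245.0, 316.0], [228.0, 351.0]]
3.0 [[250.0, 297.0], [236.0, 312.0], [217.0, 346.0]]
3.1 [[244.0, 294.0], [228.0, 308.0], [206.0, 340.0]]
3.18 [[240.0, 291.0], [222.0, 304.0], [198.0, 335.0]]
3.25 [[236.0, 288.0], [218.0, 300.0], [192.0, 330.0]]
3.3 [[234.0, 286.0], [215.0, 298.0], [188.0, 326.0]]
```

View pics/z6.png

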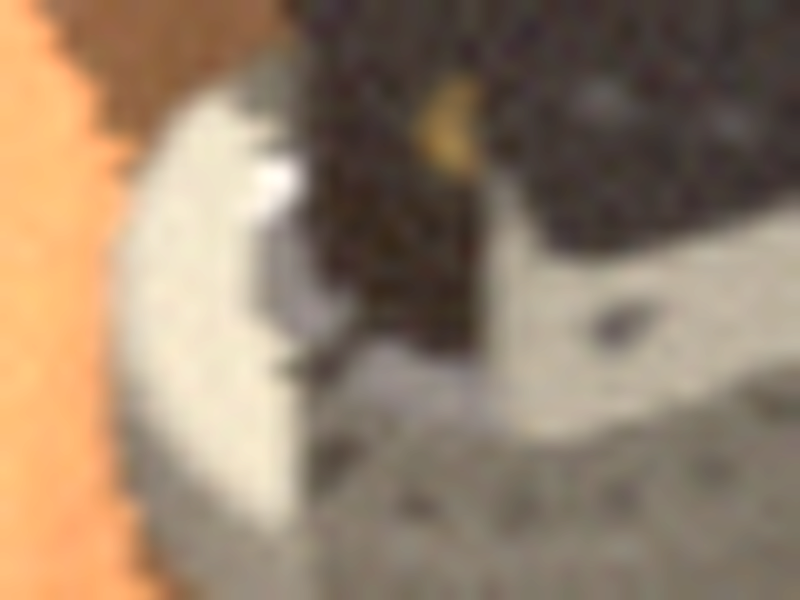

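The nib stands clockwise beyond the 10 tick, at about 3.18 rad. I'll go a touch further for margin and hold there.

```bash
python3 -m creep '[[0,0,0.04,-0.0001,-0.0002,0.0001,0],[0,0,0.06,-0.0001,-0.0002,0.0001,0],[0,0,0.06,-0.0001,-0.0002,0.0001,0],[0,0,0.06,-0.0001,-0.0002,0.0001,0]]'; python3 -c "from h import *
st()"
```

```text
clock: 8.6
tool_pos: [0.5587, -0.0885, 0.1139]
orientation: [-179.8, 0.3, -154.0]
force: [1.6, -1.9, 15.2]
opening: 0.0457
t 8.6 tcp [ 0.5587 -0.0885  0.1139] rpy [-179.81    0.31 -154.04] j [ 10.9  20.5 -26.    0.1 -43.1 -75. ] F [ 1.56 -1.89 15.25] M [-0.508 -0.513 -0.08 ] op 0.0457
shift tool [ 0.0019 -0.     -0.0009] turn [-7.8000e-03 -5.0000e-04 -2.1649e+00]
```

```bash
python3 -m creep '[[0,0,-0.04,0,0,0,0],[0,0,-0.1,0.0001,0.0001,0,0],[0,0,-0.17,0.0001,0.0002,0,0],[0,0,-0.24,0.0002,0.0002,0,0],[0,0,-0.31,0.0002,0.0003,0,0],[0,0,-0.38,0.0003,0.0004,0,0],[0,0,-0.44,0.0003,0.0004,0,0]]'; python3 -c "from h import *
st()"
```

```text
clock: 9.18
tool_pos: [0.5582, -0.0881, 0.1139]
orientation: [-179.7, 0.2, -128.6]
force: [1.1, 0.1, 15.8]
opening: 0.0456
t 9.1833 tcp [ 0.5582 -0.0881  0.1139] rpy [-179.71    0.21 -128.63] j [ 10.9  20.4 -26.1   0.1 -43.1 -49.6] F [ 1.14  0.11 15.84] M [ 0.089 -0.235 -0.159] op 0.0456
shift tool [ 0.0017  0.0002 -0.0009] turn [-7.0000e-03 -1.7000e-03 -1.7213e+00]
```

```bash
python3 -m creep '[[0,0,-0.06,0,0,0,0],[0,0,-0.12,0,0.0001,0,0],[0,0,-0.19,0.0001,0.0002,0,0],[0,0,-0.26,0.0001,0.0003,0,0],[0,0,-0.33,0.0002,0.0004,0,0],[0,0,-0.4,0.0002,0.0004,0,0],[0,0,-0.46,0.0002,0.0005,0,0]]'; python3 -c "from h import *
st()"
```

```text
clock: 9.77
tool_pos: [0.5575, -0.0879, 0.1139]
orientation: [-179.7, 0.1, -102.3]
force: [1.3, -0.3, 15.7]
opening: 0.0451
t 9.7667 tcp [ 0.5575 -0.0879  0.1139] rpy [-1.7966e+02  6.0000e-02 -1.0227e+02] j [ 11.   20.4 -26.2   0.1 -43.1 -23.3] F [ 1.26 -0.27 15.7 ] M [ 0.055 -0.016 -0.142] op 0.0451
shift tool [ 0.0015  0.0002 -0.0009] turn [-0.0057 -0.0029 -1.2613]
```

```bash
python3 -m creep '[[0,0,-0.06,0,0,0,0],[0,0,-0.12,0,0.0001,0,0],[0,0,-0.19,0.0001,0.0002,0,0],[0,0,-0.26,0.0002,0.0003,0,0],[0,0,-0.33,0.0002,0.0004,0,0],[0,0,-0.4,0.0002,0.0004,0,0],[0,0,-0.46,0.0002,0.0005,0,0],[0,0,-0.5,0.0002,0.0005,0,0],[0,0,-0.5,0.0002,0.0005,0,0],[0,0,-0.5,0.0002,0.0005,0,0]]'; python3 - <<'E'
from h import *
st()
s=ctrl.snapshot('side');im=cv2.resize(s[160:198,268:313],(800,600*38*800//45//480000*1 or 675),interpolation=cv2.INTER_CUBIC)[:600]
im=cv2.resize(s[163:196,268:312],(800,600),interpolation=cv2.INTER_CUBIC)
cv2.imwrite('pics/z7.png',np.clip(im.astype(float)*2,0,255).astype(np.uint8))
E
```

```text
clock: 10.6
tool_pos: [0.5568, -0.088, 0.1139]
orientation: [-179.7, -0.1, -73.8]
force: [0.8, 0.3, 16.5]
opening: 0.0457
t 10.6 tcp [ 0.5568 -0.088   0.1139] rpy [-1.797e+02 -1.200e-01 -7.378e+01] j [ 11.   20.4 -26.2   0.1 -43.1   5.2] F [ 0.77  0.3  16.53] M [0.026 0.283 0.136] op 0.0457
shift tool [ 0.0013  0.0002 -0.0009] turn [-0.0041 -0.0039 -0.7641]
```

View pics/z7.png

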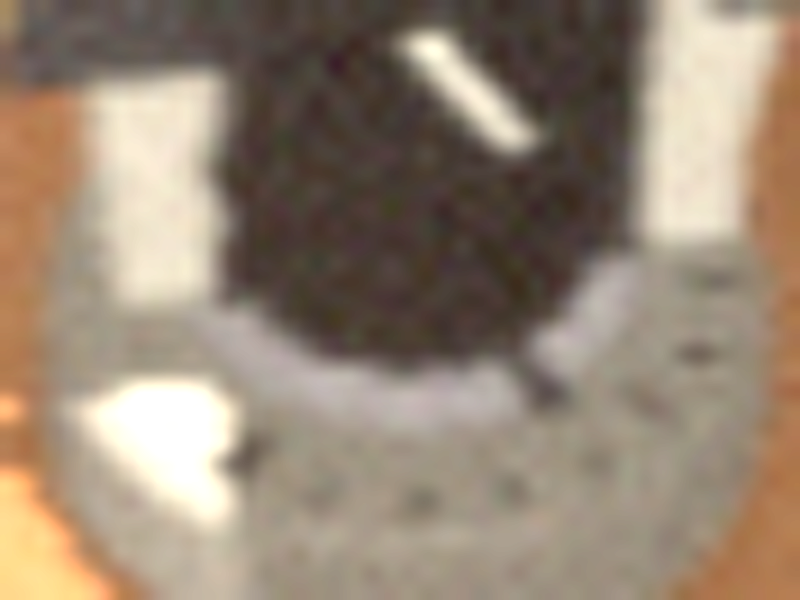

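```bash
python3 - <<'E'
from h import *
from scipy.optimize import least_squares
f=lambda x,y:[268+(x+.5)/18.18-.5,163+(y+.5)/18.18-.5]
T={10:(240,452),9:(320,490),8:(420,500),7:(515,485),6:(598,460),5:(648,400),4:(700,350),3:(712,280)}
P=cast('side',[f(*v) for v in T.values()],.038)[:,:2];k=np.array(list(T))
def m(p,r=0):
    a=p[2]-.3*k
    return np.c_[p[0]+p[3]*np.cos(a),p[1]+p[3]*np.sin(a)]
s=least_squares(lambda p:(m(p)-P).ravel(),[.557,-.0893,4.1,.038]);print(s.x,(s.fun*1e3).round(1))
c=s.x[:2]
nib=cast('side',[f(545,388),f(515,355)],.044)[:,:2];ln=cast('side',[f(420,42),f(525,145)],.08)[:,:2]
print(nib,ln)
for q in nib: d=q-c;print('nib',np.hypot(*d),(s.x[2]-np.arctan2(d[1],d[0])))
d=nib[0]-nib[1];print(s.x[2]-np.arctan2(d[1],d[0]))
d=ln[1]-ln[0];print('line',s.x[2]-np.arctan2(d[1],d[0]), np.arctan2(d[1],d[0])); d=ln[1]-c;print(s.x[2]-np.arctan2(d[1],d[0]))
E
```

```text
[ 0.5588593  -0.08975501  4.10457646  0.03823276] [-0.   1.  -0.5 -0.5  0.3 -0.5  0.6  0.2  0.8 -0.8 -1.2  1.   0.2 -0.5
 -0.2  0.1]
[[ 0.53968769 -0.06613504]
 [ 0.54382248 -0.07116642]] [[ 0.55809996 -0.0877632 ]
 [ 0.54395464 -0.07202738]]
nib 0.030421267445586 1.8519639437273447
nib 0.023909024539301858 1.8536193527408527
1.8458863893716417
line 1.8015595636429778 2.3030168966335376
1.8346757461007872
```

The nib, the line and the turned angle put the dial at 1.80–1.85. I'll trim it by -0.03, then ease the push before letting go.

```bash
python3 -m creep '[[0,0,-0.02,0,0,0,0],[0,0,-0.035,0,0,0,0],[0,0,-0.035,0,0,0,0],[0,0,-0.035,0,0,0,0]]'; python3 -c "from h import *
st()"; python3 -m creep '[[0,0,0,0,0,-0.0006,0],[0,0,0,0,0,-0.0012,0],[0,0,0,0,0,-0.0012,0],[0,0,0,0,0,-0.0012,0]]'; python3 -c "from h import *
st()"
```

```text
clock: 10.98
tool_pos: [0.5567, -0.088, 0.1139]
orientation: [-179.7, -0.1, -71.8]
force: [-0.2, 0.4, 15.8]
opening: 0.0454
t 10.9833 tcp [ 0.5567 -0.088   0.1139] rpy [-1.7971e+02 -1.2000e-01 -7.1800e+01] j [ 11.   20.4 -26.2   0.1 -43.1   7.1] F [-0.23  0.41 15.81] M [ 0.084  0.352 -0.003] op 0.0454
shift tool [ 0.0013  0.0002 -0.0009] turn [-0.004  -0.0039 -0.7295]
clock: 11.32
tool_pos: [0.5566, -0.0879, 0.1141]
orientation: [-179.7, -0.1, -71.8]
force: [2.7, -0.1, 8.2]
opening: 0.046
t 11.3167 tcp [ 0.5566 -0.0879  0.1141] rpy [-1.7974e+02 -1.0000e-01 -7.1830e+01] j [ 11.   20.3 -26.2   0.1 -43.2   7.1] F [ 2.75 -0.11  8.18] M [-0.132 -0.796  0.037] op 0.046
shift tool [ 0.0014  0.     -0.0007] turn [-0.0038 -0.0033 -0.7301]
```

```bash
python3 -m creep '[[0,0,0,0.0001,-0.0003,-0.0004,0],[0,0,0,0.0001,-0.0003,-0.0006,0],[0,0,0,0.0001,-0.0003,-0.0006,0],[0,0,0,0.0001,-0.0003,-0.0006,0.6],[0,0,0,0.0001,-0.0003,-0.0006,0.8],[0,0,0,0.0001,-0.0003,-0.0006,1],[0,0,0,0.0001,-0.0003,-0.0006,1],[0,0,0,0.0001,-0.0003,-0.0006,1],[0,0,0,0.0001,-0.0003,-0.0006,1]]'; python3 -c "from h import *
st()"
```

```text
clock: 12.07
tool_pos: [0.5541, -0.088, 0.1128]
orientation: [179.9, 0.0, -71.9]
force: [0.2, 0.2, -0.0]
opening: 0.0797
t 12.0667 tcp [ 0.5541 -0.088   0.1128] rpy [ 1.7994e+02  1.0000e-02 -7.1900e+01] j [ 11.   20.4 -26.3  -0.  -43.4   7.1] F [ 0.2   0.19 -0.04] M [0.022 0.15  0.014] op 0.0797
shift tool [ 0.0021 -0.0023 -0.002 ] turn [ 1.000e-03  6.000e-04 -7.313e-01]
```

```bash
python3 -m creep '[[0,0,0,0,0,0,1],[0,0,0,0.001,-0.002,-0.01,1],[0,0,0,0.001,-0.002,-0.03,1],[0,0,0,0.001,-0.002,-0.06,1],[0,0,0,0.001,-0.002,-0.09,1],[0,0,0,0.001,-0.002,-0.13,1],[0,0,0,0.001,-0.002,-0.17,1],[0,0,0,0.001,-0.002,-0.17,1],[0,0,0,0.001,-0.002,-0.17,1]]'; python3 -c "from h import *
st((.4,-.35),.245,-72)"
```

```text
clock: 12.82
tool_pos: [0.558, -0.0882, 0.2871]
orientation: [-179.6, -0.1, -71.9]
force: [0.1, -0.6, -1.6]
opening: 0.0875
t 12.8167 tcp [ 0.558  -0.0882  0.2871] rpy [-1.7963e+02 -7.0000e-02 -7.1880e+01] j [ 10.9  10.2 -14.1   0.  -65.2   7.2] F [ 0.12 -0.59 -1.55] M [0.061 0.188 0.005] op 0.0875
shift tool [ 0.1997  0.2315 -0.006 ] turn [-0.0064 -0.0012  0.002 ]
```

Moving aside for a clear top view.

```bash
python3 -m creep '[[0,0,0,0.2,0.231,0,1],[0,0,0,0.2,0.231,0,1],[0,0,0,0.2,0.231,0,1],[0,0,0,0.2,0.231,0,1],[0,0,0,0.2,0.231,0,1],[0,0,0,0.2,0.231,0,1],[0,0,0,0.2,0.231,0,1],[0,0,0,0.2,0.231,0,1],[0,0,0,0.2,0.231,0,1],[0,0,0,0.2,0.231,0,1],[0,0,0,0.2,0.231,0,1]]'; python3 - <<'E'
from h import *
for n in("side","top"): cv2.imwrite(f"pics/{n}9.png",ctrl.snapshot(n))
s=cv2.imread('pics/side9.png');t=cv2.imread('pics/top9.png')
a=cv2.resize(t[201:261,303:363],(500,500),interpolation=cv2.INTER_CUBIC)[:,:390]
b=cv2.resize(s[150:205,263:318],(500,500),interpolation=cv2.INTER_CUBIC)[:,:390]
cv2.imwrite('pics/z9.png',np.clip(np.hstack([a,b]).astype(float)*1.7,0,255).astype(np.uint8))
st()
E
```

```text
clock: 13.73
tool_pos: [0.3993, -0.3498, 0.2827]
orientation: [180.0, 0.1, -71.9]
force: [0.2, -0.6, 0.0]
opening: 0.0877
t 13.8333 tcp [ 0.3998 -0.3494  0.2829] rpy [ 1.7998e+02  3.0000e-02 -7.1830e+01] j [-20.    7.4 -18.2  -0.  -64.5  38.2] F [0.68 0.71 0.96] M [ 0.05   0.1   -0.006] op 0.0875
shift tool [-0.1981 -0.2305  0.1681] turn [ 2.000e-04  5.000e-04 -7.301e-01]
```

View pics/z9.png

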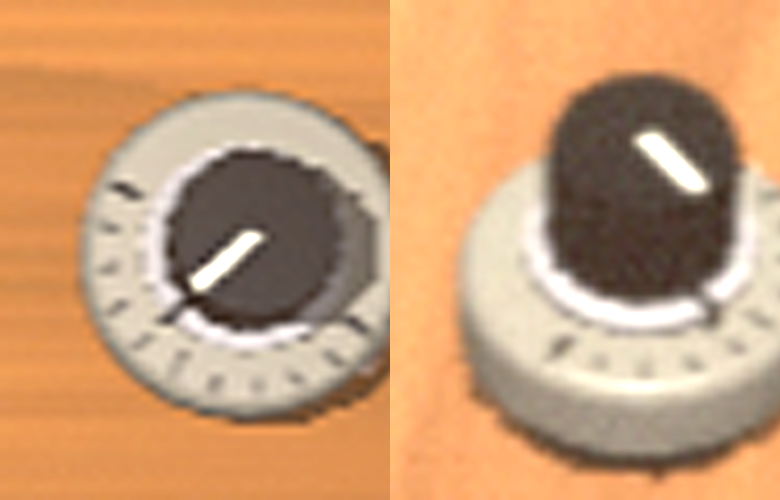

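View pics/top9.png

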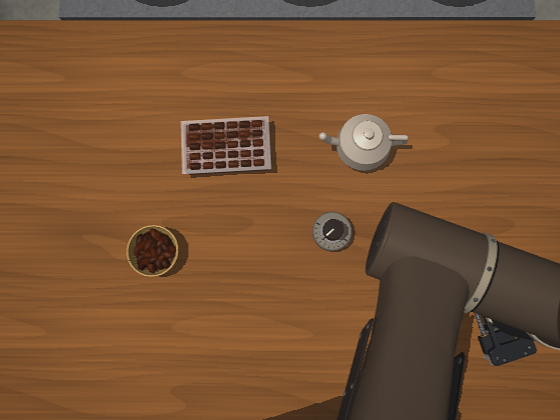

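```bash
python3 - <<'E'
from h import *
from scipy.optimize import least_squares
f=lambda x,y:[303+(x+.5)/8.333-.5,201+(y+.5)/8.333-.5]
T={10:(127,188),9:(105,222),8:(107,266),7:(115,305),6:(140,340),5:(176,363),4:(215,382),3:(257,384),0:(357,323)}
P=cast('top',[f(*v) for v in T.values()],.038)[:,:2];k=np.array(list(T))
s=least_squares(lambda p:(np.c_[p[0]+p[3]*np.cos(p[2]-.3*k),p[1]+p[3]*np.sin(p[2]-.3*k)]-P).ravel(),[.557,-.0893,4.1,.038]);print(s.x,abs(s.fun).max())
c=s.x[:2];nib=cast('top',[f(170,315)],.044)[0,:2];ln=cast('top',[f(258,237),f(197,288)],.08)[:,:2]
for d in(nib-c,ln[1]-ln[0],ln[1]-c):print(np.hypot(*d),s.x[2]-np.arctan2(d[1],d[0]))
a=cv2.imread('pics/side0.png');b=cv2.imread('pics/side9.png')
cv2.imwrite('pics/s9.png',np.hstack([a[60:220,160:360],b[60:220,160:360]]).repeat(2,0).repeat(2,1))
E
```

```text
[ 0.55701816 -0.0887591   4.11442455  0.03825929] 0.0018949675186563791
0.028747199209428666 1.7860093299927193
0.02143879691889698 1.8422365852883424
0.022210546492673858 1.7512868032283384
```

View pics/s9.png

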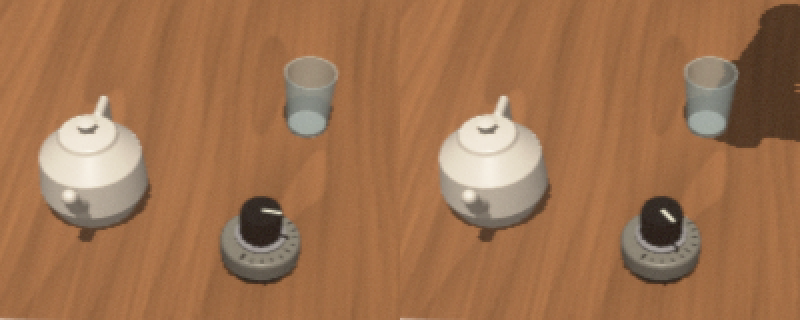

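The estimates average about 1.79 rad. The glass, teapot and case all stand where they were, so I'm handing in.

```bash
python3 -c "
from plant import ctrl
print(ctrl.close_job())"
```

```text
the job is handed in; nothing more can be done
None
```

I wound the timer's dial past the 10-minute mark, turned it back to 6 minutes, let go and handed the job in at about 13.8 s; the hand-in gives no verdict.

- **Winding past the top:** I turned the dial clockwise to about 3.24 rad. The side picture just before the last small step (at about 3.18 rad) showed the pointer beyond the 10 tick.
- **Push:** The downward force read about 12–16.5 N at each check while turning, within the 20 N limit. Side load was mostly under 3.5 N, after I eased off about 6 N before starting.
- **Final setting:** After release the top view gave 1.79 rad from the nib and 1.75 and 1.84 from the white line. These differ by up to 0.09 rad, but all lie between 1.69 and 1.91.
- **Case and other things:** The ticks and case outline sat at the same pixels in both views before and after. The teapot, glass, date bowl and date pack showed no movement. The top view of the glass was blocked by the arm at the end, so I checked it only from the side.
- **Robot:** It is clear of everything, with the gripper open.

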